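# Register a tablet tray and shut the scanner lid

## Task

Slide the green tablet tray on the open scanner's bed until it sits flush against both steel stops, the one on the hinge side and the one on the left. Then gently lower the hinged lid until it is fully shut, with the tray still flush against the stops. Do not tip the tray or disturb the other things on the counter.

Things in the scene. Friction and masses are not known exactly. Their poses are not given: they have to be found in the camera images.
- scanner: Cream tray scanner fixed to the counter, 170 mm (its x) by 230 mm (its y). Origin: centre of its underside, on the counter. Its x points from its front (keypad) to its hinge side, its y to its left, z up. The flat dark bed is its top, 50 mm above the origin, open at the front and on the right
- stop_back (a point): Middle of the bed edge of the hinge-side steel stop's face: x = 60, y = 15 mm in the scanner's frame, on the bed. The rail runs along the scanner's y for 150 mm, is 8 mm wide and 10 mm tall
- stop_left (a point): Middle of the bed edge of the left steel stop's face: x = 2.5, y = 95 mm in the scanner's frame, on the bed. The rail runs along the scanner's x for 105 mm, is 8 mm wide and 10 mm tall
- dock (a point): Point on the bed, axes parallel to the scanner's, where the tray's origin lies when the tray is flush against both stops: 20, 35, 50 mm in the scanner's frame
- tray: Green open tray, 8 compartments with tablets, loose on the bed, 80 mm (its x) by 120 mm (its y), 22 mm tall, walls 3 mm, 0.1 to 0.21 kg, slides easily. Origin: centre of its underside. Its origin starts 20 to 42 mm (scanner x) and 25 to 60 mm (y) short of the dock, turned up to 0.2 rad from the scanner's axes
- lid (a joint): Lid angle: 0 fully shut, grows as it opens, 1.57 upright, end stop 1.95; starts at 1.5 to 1.85. Stiff hinge: the lid stays at any angle; turning it takes 0.1 to 0.7 N m (under 5 N at the free edge). The lid is a cream hood 160 mm from hinge to free (front) edge, 230 mm wide, 40 mm deep outside, 36 mm inside, open below and at the hinge side
- lid_hinge (a point): Middle of the hinge line (along the scanner's y): 80, 0, 50.5 mm in the scanner's frame. The axes turn with the lid: -x runs from the hinge to the lid's free edge, z is the normal of the flat outer face, which lies 40 mm from the hinge line. Shut, that face is level, 90 mm above the counter; upright, it faces away from the scanner's front
- lid_lip (a point): Middle of the tip of the blue lip on the lid's free edge: 182 mm from the hinge along the lid, 25 mm along its normal. The lip is 80 mm wide, 10 mm thick and stands 22 mm out from the edge; when the lid is upright it points up
- pill_bottle: Bystander, to be left alone: amber tablet jar, 52 mm across, 85 mm tall, standing on the left of the scanner
- clear_cup: Bystander, to be left alone: clear open rectangular cup 70 x 60 x 55 mm, on the left of the scanner
- brush: Bystander, to be left alone: brush with an orange handle, about 200 mm long, lying on the table right of the scanner
- carton: Bystander, to be left alone: white carton 90 x 50 x 40 mm, right of the scanner
- white_jar: Bystander, to be left alone: white jar with blue cap, 70 mm across, 100 mm tall, far to the right
- green_basin: Bystander, to be left alone: green open basin 160 x 200 x 60 mm, far to the left
There are look-alikes about, which are no part of the job. What is meant by the tray is not black, and is the smaller of those in its own colour.

How it is judged:
By the outcome, as a careful person would: the job done as asked, in the order asked, and still so for the second after the job is handed in, with the robot touching nothing.
It also fails if it takes over 67 s, if anything falls off the work surface, if the arm or the gripper's body presses on something with over 40 N, if the wrist force passes 120 N, or if a joint passes its speed limit or range.

## Robot

A 7-joint arm with a two-finger parallel gripper is mounted at the origin on the work surface. World frame = base frame: x ahead of the robot, y to its left, z up, the work surface at z = 0. Lengths are in m, angles in rad, forces in N, time in s.
With the tool pointing down it reaches from about 0.425 to 0.875 m from the base axis. Payload 8.4 kg.
Tool frame: the origin (TCP) lies midway between the tips of the shut fingers; the grasp point (between the pads) lies 19 mm behind it; z points along the fingers, y is the line along which they close (so a half turn about z gives the same grasp; the last joint's range is limited). The gripper opens to 85 mm and grips with 20 to 120 N. Pads are 22 mm wide; open, the fingers measure 114 mm over their backs; the gripper's body (76 mm by 85 mm) begins 54 mm behind the grasp point. The pads swing forward as they close: fully open they stand 13 mm farther back than shut.
Start: joints at [-1.387, 0.333, 0.04, 1.465, -0.013, 1.343, -0.059], TCP at [0.181, 0.624, 0.231] pointing down, gripper open.
Joint ranges: [-2.58, 2.58], [-0.38, 2.09], [-1.3, 1.39], [0.25, 2.4], [-1.5, 4.64], [0.08, 2.09], [-2.65, 2.65]. Speed limits (rad/s): [2.22, 2.22, 2.79, 2.79, 3.14, 3.14, 3.14].

## Interface

Orientations are given as a unit quaternion [w, x, y, z].
In Python, from station import manip gives the robot as it stands.
- The arm moves only by the tool step_arm, never from a script. Its argument "targets" is a list of rows, each an object with "linear": the shift along the tool's x, y, z normalised to -1 to 1, where 1 is 0.15 m, a list of three; "spin": the turn about the tool's z normalised to -1 to 1, where 1 is 360 degrees. A call has 1 to 20 rows; each row shifts and turns the commanded pose from where the row before left it, along the tool's axes as they then stand; what a row does not reach is not made up. A row lasts 1/10 s, in which the tool goes at most 50 mm and 8.59 degrees, less where a joint would pass 70% of its speed; a pose out of reach is approached as far as the arm can. A call with a number of a shift or a turn outside -1 to 1 is refused whole. A call with a gripper value outside its range is refused whole. "hand" is the closure, from 0 (fully open) to 1 (shut), set as the call begins (left out, the last holds). The fingers move at their own pace and stop on an object; the grip force is fixed at half the most. Time passes only in rows, so rows that do not move let the fingers close. It gives the time, the measured TCP pose, the force, the opening and the grip force at its end, in the units of the state.
- manip.read_state(): the state, without advancing time (a new reading comes with each control period).
- manip.grab_frame(name): name is "scene" or "top" or "wrist"; returns a dict with "frame" (420x560x3 uint8, blue, green, red), "fx", "fy", "cx", "cy" (pixels), "R" (3x3) and "t" (3): a world point X has camera coordinates R X + t. Camera axes: x right, y down, z forward; pixel columns grow to the right and rows downward; lengths in m; the calibration is good to about 2 mm. A picture is of the moment at which its call begins. There is no depth.
- manip.job_done(): hands the job in; it is judged then, once.
The state is a dict: "clock": time; "joint_pos": joint angles; "joint_vel": joint speeds; "effort": joint torques, N m; "eef_pos": TCP position; "ee_rot": TCP orientation; "wrist_force": force on the tool from outside, world axes, zero at the start; "torque": the same for the moment, N m; "finger_gap": finger opening in m; "grip_force": force on a finger pad.
Only numpy, scipy, OpenCV 4.12 (cv2) and the standard library are available. Lean on these libraries where they do the work, as an engineer would, in place of code of your own. Each camera call takes 0.05 s, during which the arm holds its last target. There are 200 camera calls.

## Working session

There is one attempt and no reset: what is moved stays moved. The work goes in short steps, Python scripts to look and compute and a tool call to move; the robot and the scene stay as the last step left them, time stands still between calls to the robot, and variables do not carry over. Pictures are saved under pics/ and viewed, at most 10 in all, crops included, and the job is handed in when it is done.

Besides the shell and the picture viewer there is one more tool, called as name([rows], argument=value, ...), one row to a line, values as JSON. step_arm: Moves the arm, as the interface text tells. Scaled input: -1 to 1 covers 0.15 m each way for a shift and 360 degrees each way for a turn. Its arguments: {"type":"object","properties":{"targets":{"type":"array","items":{"type":"object","properties":{"linear":{"type":"array","items":{"type":"number","minimum":-1,"maximum":1}},"spin":{"type":"number","minimum":-1,"maximum":1}}}},"hand":{"type":"number"}},"required":["targets"]}

```bash
mkdir -p pics && python3 - <<'E'
from station import manip
import cv2
s=manip.read_state();print(s)
for n in("scene","top"):
    f=manip.grab_frame(n);cv2.imwrite(f"pics/{n}0.png",f["frame"]);print(n,f["fx"],f["cx"],f["cy"],f["R"],f["t"])
E
```

```text
{'clock': 0.0, 'joint_pos': array([-1.38720412,  0.33390876,  0.03988117,  1.46627472, -0.01340451,
        1.34330605, -0.0585052 ]), 'joint_vel': array([ 0.00035791,  0.00059464, -0.00024841,  0.00142233,  0.00050234,
       -0.00069276,  0.00018858]), 'effort': array([ 5.51858775e-04, -6.58557558e+01,  1.36593428e+00, -4.05558908e+01,
        1.68630673e-02,  1.23970269e-02,  4.79195887e-05]), 'eef_pos': array([0.18127702, 0.62373121, 0.23042107]), 'ee_rot': array([-6.08836283e-05,  1.40940453e-01,  9.90017739e-01, -8.13118261e-04]), 'wrist_force': array([ 0.34281863, -0.14945134, -0.47441169]), 'torque': array([ 0.0118119 ,  0.00071484, -0.01330587]), 'grip_force': 0.0, 'finger_gap': 0.08560525934329828}
scene 440.58737552407445 279.85147574976713 211.6795807169162 [[-7.81830288e-01  6.23490802e-01 -7.87870738e-04]
 [ 3.38685193e-01  4.23634838e-01 -8.40134432e-01]
 [-5.23482321e-01 -6.57109385e-01 -5.42377650e-01]] [ 0.38825584 -0.10588109  1.87148585]
top 404.67702065253053 267.7884640715365 212.4247626554318 [[ 3.75188649e-03 -9.99850231e-01 -1.68949522e-02]
 [-9.84074920e-01 -6.89114634e-04 -1.77752854e-01]
 [ 1.77714590e-01  1.72928072e-02 -9.83930121e-01]] [0.02716574 0.51930248 1.11821615]
```

View pics/scene0.png

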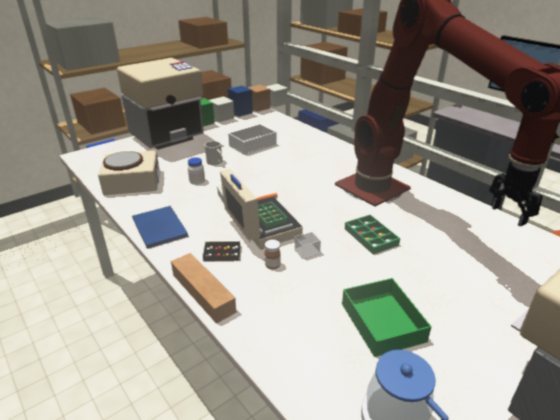

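View pics/top0.png

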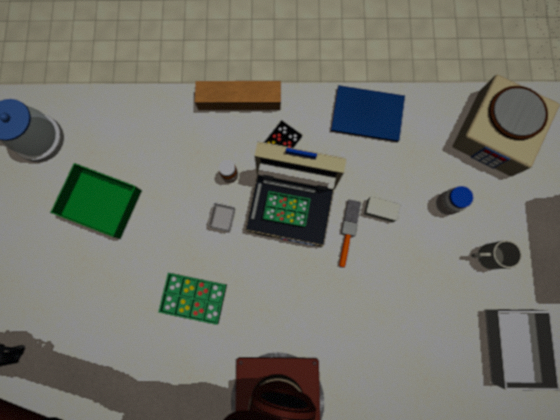

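The top view shows the scanner at about (290,200), front towards the robot, with the tray at (287,209) and the lid leaning back, its blue lip at (300,153). I'll zoom in to measure.

```bash
python3 - <<'E'
import cv2
a=cv2.imread("pics/top0.png")[135:255,235:360];b=cv2.imread("pics/scene0.png")[160:255,210:315]
cv2.imwrite("pics/topc.png",cv2.resize(a,None,fx=5,fy=5,interpolation=cv2.INTER_CUBIC))
cv2.imwrite("pics/scenec.png",cv2.resize(b,None,fx=6,fy=6,interpolation=cv2.INTER_CUBIC))
E
```

```text
(no output)
```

View pics/topc.png

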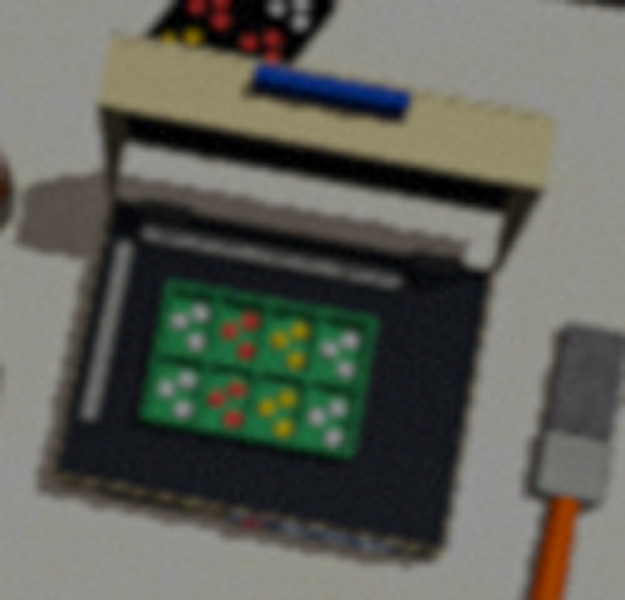

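View pics/scenec.png

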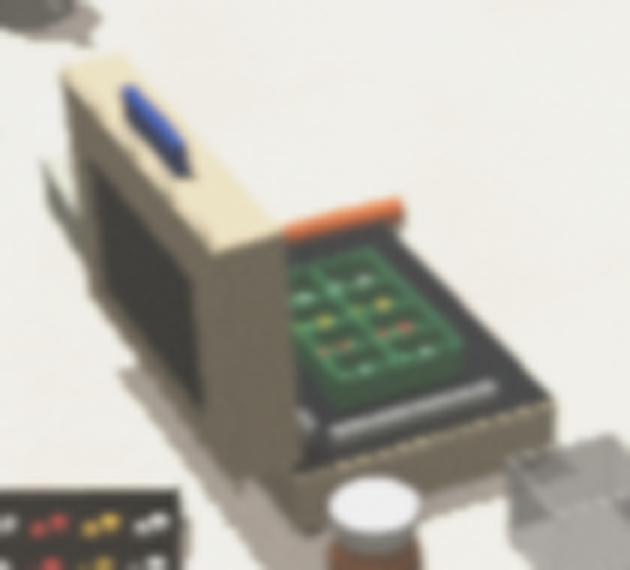

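The crops show these features, in crop pixels:
- Top view: bed front corners at (60,470) and (437,550), left rail from (125,240) to (92,420), back rail from (145,232) to (400,282).
- Top view: tray rim corners at (168,280), (380,315), (355,458) and (140,420), and the lip ends at (255,75) and (408,105).
- Scene view: the lid is close to upright.

Next I'll fit the poses.

```bash
cat > fit.py <<'E'
import numpy as np
from scipy.optimize import least_squares
C={"top":(404.67702065,267.78846407,212.42476266,[[3.75188649e-03,-9.99850231e-01,-1.68949522e-02],[-9.84074920e-01,-6.89114634e-04,-1.77752854e-01],[1.77714590e-01,1.72928072e-02,-9.83930121e-01]],[0.02716574,0.51930248,1.11821615]),
"scene":(440.58737552,279.85147575,211.67958072,[[-7.81830288e-01,6.23490802e-01,-7.87870738e-04],[3.38685193e-01,4.23634838e-01,-8.40134432e-01],[-5.23482321e-01,-6.57109385e-01,-5.42377650e-01]],[0.38825584,-0.10588109,1.87148585])}
def proj(c,X):
    f,cx,cy,R,t=C[c];p=np.asarray(X)@np.array(R).T+t
    return p[...,:2]/p[...,2:]*f+[cx,cy]
def w(pose,L):  # planar pose, local mm -> world m
    L=np.array(L,float)/1000;c,s=np.cos(pose[2]),np.sin(pose[2])
    return np.c_[pose[0]+c*L[:,0]-s*L[:,1],pose[1]+s*L[:,0]+c*L[:,1],L[:,2]]
T=lambda P:np.array([235,135])+(np.array(P,float)-2)/5
S=lambda P:np.array([210,160])+(np.array(P,float)-2.5)/6
E
python3 - <<'E'
from fit import *
LT=[[-85,115,50],[-85,-115,50],[55,99,60],[-50,99,60],[64,90,60],[64,-60,60]]
PT=T([[60,470],[437,550],[125,240],[92,420],[145,232],[400,282]])
LS=[[-85,115,50],[-50,99,60]];PS=S([[552,400],[495,387]])
f=lambda p:np.r_[(proj("top",w(p,LT))-PT).ravel(),(proj("scene",w(p,LS))-PS).ravel()]
r=least_squares(f,[.6,0,0]);sc=r.x;print("scanner",sc,r.fun.round(1))
TL=[[40,60,72],[40,-60,72],[-40,-60,72],[-40,60,72]];TP=T([[168,280],[380,315],[355,458],[140,420]])
r=least_squares(lambda p:(proj("top",w(p,TL))-TP).ravel(),sc);t=r.x;print("tray",t,r.fun.round(1))
c,s=np.cos(sc[2]),np.sin(sc[2]);d=t[:2]-sc[:2]
print("tray in scanner mm",1e3*np.array([c*d[0]+s*d[1],-s*d[0]+c*d[1]]),t[2]-sc[2])
# lid: outer edge corners at r=160,n=40 ; lip r=182,n=25
def lid(th,q):return [[80-r_*np.cos(th)+n*np.sin(th),y,50.5+r_*np.sin(th)+n*np.cos(th)] for r_,y,n in q]
q=[(182,40,20),(182,-40,30),(160,115,40),(160,-115,40),(160,-115,0),(160,115,0)]
QP=T([[258,85],[408,97],[112,38],[555,122],[540,188],[100,104]])
qs=[(160,115,40),(160,-115,40),(160,115,0)];QS=S([[212,250],[62,70],[283,233]])
r=least_squares(lambda th:proj("top",w(sc,lid(th[0],q)))[2:].ravel()-QP[2:].ravel(),[1.6]);print("lid top",r.x,r.fun.round(1))
r=least_squares(lambda th:(proj("scene",w(sc,lid(th[0],[(160,115,40),(160,115,0)])))-S([[212,250],[283,233]])).ravel(),[1.6]);print("lid scene",r.x,r.fun.round(1))
E
```

```text
scanner [ 0.53041102 -0.0353354  -0.19933896] [-2.   0.6  2.2  0.8  0.4  0.1 -0.5 -0.7  0.1 -0.7  0.3 -0.6  1.1  0.1
 -0.4  0.2]
tray [ 0.52691445 -0.02541198 -0.17660771] [ 0.1  0.3 -0.6  0.6 -0.2 -0.5  0.6 -0.4]
tray in scanner mm [-5.39238013  9.03451682] 0.022731253464890522
lid top [1.59225109] [ 0.3 -0.9  0.9 -0.7  1.2  1.1 -0.6  0.6]
lid scene [1.60475991] [0.3 0.7 0.1 0.1]
```

```bash
cat > mv.py <<'E'
from station import manip
import numpy as np
from scipy.spatial.transform import Rotation as Ro
SC=np.array([.53041,-.03534,-.19934])
def s2w(x,y):
    c,s=np.cos(SC[2]),np.sin(SC[2]);x,y=x/1e3,y/1e3
    return np.array([SC[0]+c*x-s*y,SC[1]+s*x+c*y])
def w2s(p):
    c,s=np.cos(SC[2]),np.sin(SC[2]);d=(np.array(p)[:2]-SC[:2])*1e3
    return np.array([c*d[0]+s*d[1],-s*d[0]+c*d[1]])
def st():
    s=manip.read_state();q=s["ee_rot"];R=Ro.from_quat([*q[1:],q[0]]).as_matrix()
    yaw=np.arctan2(R[1,1],R[0,1])  # world heading of tool y
    print("t",s["clock"],"scanner xy",w2s(s["eef_pos"]).round(1),"z",round(s["eef_pos"][2]*1e3,1),"tooly-scy deg",round(np.degrees(yaw-SC[2])-90,2),"F",s["wrist_force"].round(1),"gap",round(s["finger_gap"]*1e3,1),"tilt",R[:,2].round(3))
    return s["eef_pos"],R
def plan(wps,n,turn=0):
    """wps world points; n rows each; turn: world yaw change deg (spread over first leg)"""
    p,R=st();a=0
    for i,(q,k) in enumerate(zip(wps,n)):
        Rt=Ro.from_euler("z",0 if i==0 else turn,degrees=True).as_matrix()@R
        d=Rt.T@(np.array(q)-p)/.15/k;p=np.array(q);print(k,"rows linear",d.round(4))
    print("spin total",-turn/360)
E
python3 - <<'E'
from mv import *
plan([[.42,.28,.23],[*s2w(-78,9),.23],[*s2w(-78,9),.053]],[12,8,5],0)
E
```

```text
t 0.1 scanner xy [-472.7  576.9] z 230.5 tooly-scy deg -4.79 F [0.4 0.4 0. ] gap 85.2 tilt [-0.    -0.001 -1.   ]
12 rows linear [-0.1806 -0.1464  0.0005]
8 rows linear [-0.0963 -0.2246  0.0003]
5 rows linear [0.     0.0004 0.236 ]
spin total 0.0
```

step_arm([
  {"linear":[-0.18,-0.146,0]},
  {"linear":[-0.18,-0.146,0]},
  {"linear":[-0.18,-0.146,0]},
  {"linear":[-0.18,-0.146,0]},
  {"linear":[-0.18,-0.146,0]},
  {"linear":[-0.18,-0.146,0]},
  {"linear":[-0.18,-0.146,0]},
  {"linear":[-0.18,-0.146,0]},
  {"linear":[-0.18,-0.146,0]},
  {"linear":[-0.18,-0.146,0]},
  {"linear":[-0.18,-0.146,0]},
  {"linear":[-0.18,-0.146,0]},
  {"linear":[-0.096,-0.225,0]},
  {"linear":[-0.096,-0.225,0]},
  {"linear":[-0.096,-0.225,0]},
  {"linear":[-0.096,-0.225,0]},
  {"linear":[-0.096,-0.225,0]},
  {"linear":[-0.096,-0.225,0]},
  {"linear":[-0.096,-0.225,0]},
  {"linear":[-0.096,-0.225,0],"spin":-0.0133},
], hand=0.3)

```text
$.targets[0]: bad value
```

step_arm([
  {"linear":[0,0,0]},
  {"linear":[0,0,0]},
  {"linear":[0,0,0]},
])

```text
$.targets[0]: bad value
```

```bash
python3 - <<'E'
from mv import *
import cv2
plan([[*s2w(-78,9),.10],[*s2w(-78,9),.053]],[5,5])
f=manip.grab_frame("wrist");cv2.imwrite("pics/w1.png",f["frame"])
E
```

```text
t 0.1 scanner xy [-472.7  576.9] z 230.5 tooly-scy deg -4.79 F [0.4 0.4 0. ] gap 85.2 tilt [-0.    -0.001 -1.   ]
5 rows linear [-0.5876 -0.7104  0.1751]
5 rows linear [0.     0.0001 0.0627]
spin total 0.0
```

View pics/w1.png

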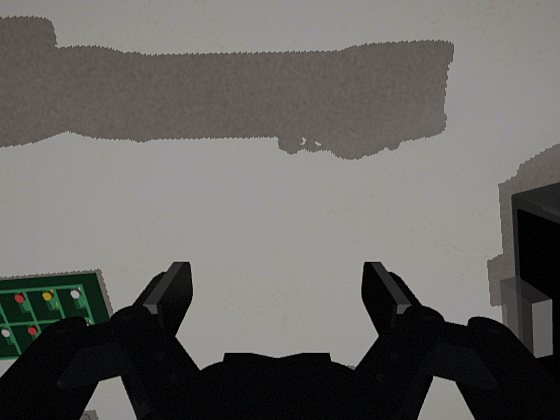

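The move was refused, so the arm is still at its start and the wrist picture shows only bare table. It probably needs `spin` in every row.

step_arm([
  {"linear":[-0.18,-0.146,0],"spin":0},
  {"linear":[-0.18,-0.146,0],"spin":0},
  {"linear":[-0.18,-0.146,0],"spin":0},
  {"linear":[-0.18,-0.146,0],"spin":0},
  {"linear":[-0.18,-0.146,0],"spin":0},
  {"linear":[-0.18,-0.146,0],"spin":0},
  {"linear":[-0.18,-0.146,0],"spin":0},
  {"linear":[-0.18,-0.146,0],"spin":0},
  {"linear":[-0.18,-0.146,0],"spin":0},
  {"linear":[-0.18,-0.146,0],"spin":0},
  {"linear":[-0.18,-0.146,0],"spin":0},
  {"linear":[-0.18,-0.146,0],"spin":0},
  {"linear":[-0.096,-0.225,0],"spin":0},
  {"linear":[-0.096,-0.225,0],"spin":0},
  {"linear":[-0.096,-0.225,0],"spin":0},
  {"linear":[-0.096,-0.225,0],"spin":0},
  {"linear":[-0.096,-0.225,0],"spin":0},
  {"linear":[-0.096,-0.225,0],"spin":0},
  {"linear":[-0.096,-0.225,0],"spin":0},
  {"linear":[-0.096,-0.225,0],"spin":-0.0133},
], hand=0.3)

```text
clock: 2.15
eef_pos: [0.4543, -0.0116, 0.2313]
ee_rot: [0.0, 0.099, 0.995, 0.0]
wrist_force: [0.4, 0.7, -0.2]
finger_gap: 0.0599
grip_force: 0.0
```

step_arm([
  {"linear":[0,0,0],"spin":0},
  {"linear":[0,0,0],"spin":0},
  {"linear":[0,0,0],"spin":0},
])

```text
clock: 2.45
eef_pos: [0.4543, -0.009, 0.2312]
ee_rot: [-0.0, 0.099, 0.995, 0.0]
wrist_force: [-0.0, 0.2, 0.1]
finger_gap: 0.0596
grip_force: 0.0
```

```bash
python3 - <<'E'
from mv import *
plan([[*s2w(-78,9),.10],[*s2w(-78,9),.053]],[5,5])
E
```

```text
t 2.45 scanner xy [-79.8  10.7] z 231.2 tooly-scy deg 0.04 F [-0.   0.2  0.1] gap 59.6 tilt [-0.  0. -1.]
5 rows linear [-0.0025 -0.0023  0.1749]
5 rows linear [-0.     -0.      0.0627]
spin total 0.0
```

step_arm([
  {"linear":[0,-0.01,0.2],"spin":0},
  {"linear":[0,0,0.2],"spin":0},
  {"linear":[0,0,0.2],"spin":0},
  {"linear":[0,0,0.2],"spin":0},
  {"linear":[0,0,0.15],"spin":0},
  {"linear":[0,0,0.1],"spin":0},
  {"linear":[0,0,0.1],"spin":0},
  {"linear":[0,0,0.04],"spin":0},
  {"linear":[0,0,0],"spin":0},
  {"linear":[0,0,0],"spin":0},
])

```text
clock: 3.45
eef_pos: [0.4545, -0.0111, 0.0533]
ee_rot: [0.0, 0.099, 0.995, 0.0]
wrist_force: [0.1, -0.2, 0.9]
finger_gap: 0.0596
grip_force: 0.0
```

```bash
python3 - <<'E'
from mv import *
import cv2
st()
f=manip.grab_frame("wrist");cv2.imwrite("pics/w2.png",f["frame"])
E
```

```text
t 3.45 scanner xy [-79.2   8.8] z 53.3 tooly-scy deg 0.04 F [ 0.1 -0.2  0.9] gap 59.6 tilt [ 0.  0. -1.]
```

View pics/w2.png

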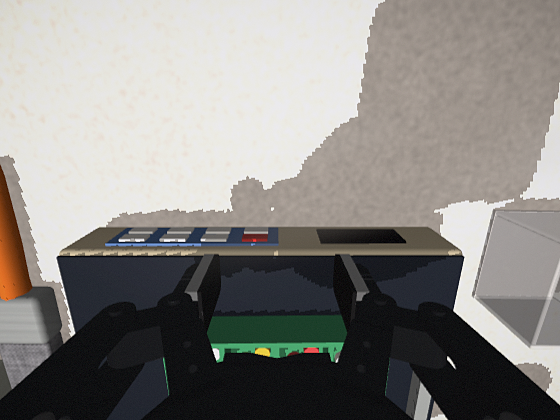

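The wrist view shows both fingertips over the bed, clear of the front edge (row 255), with the tray face just ahead at row 330. Now I'll push towards the hinge side.

step_arm([
  {"linear":[-0.04,0,0],"spin":0},
  {"linear":[-0.04,0,0],"spin":0},
  {"linear":[-0.03,0,0],"spin":0},
  {"linear":[-0.02,0,0],"spin":0},
  {"linear":[-0.02,0,0],"spin":0},
  {"linear":[-0.02,0,0],"spin":0},
  {"linear":[-0.02,0,0],"spin":0},
  {"linear":[-0.02,0,0],"spin":0},
  {"linear":[-0.02,0,0],"spin":0},
  {"linear":[-0.02,0,0],"spin":0},
  {"linear":[-0.01,0,0],"spin":0},
  {"linear":[-0.01,0,0],"spin":0},
  {"linear":[0,0,0],"spin":0},
  {"linear":[0,0,0],"spin":0},
])

```text
clock: 4.9
eef_pos: [0.494, -0.0196, 0.0529]
ee_rot: [0.0, 0.099, 0.995, -0.0]
wrist_force: [-0.0, 0.4, -0.3]
finger_gap: 0.0599
grip_force: 0.0
```

```bash
python3 - <<'E'
from mv import *
st()
E
```

```text
t 4.9 scanner xy [-38.8   8.2] z 52.9 tooly-scy deg 0.0 F [-0.   0.4 -0.3] gap 59.9 tilt [ 0. -0. -1.]
```

step_arm([
  {"linear":[-0.01,0,0],"spin":0},
  {"linear":[-0.01,0,0],"spin":0},
  {"linear":[-0.01,0,0],"spin":0},
  {"linear":[-0.01,0,0],"spin":0},
  {"linear":[0,0,0],"spin":0},
  {"linear":[0,0,0],"spin":0},
])

```text
clock: 5.5
eef_pos: [0.5, -0.0208, 0.0529]
ee_rot: [0.0, 0.099, 0.995, -0.0]
wrist_force: [0.5, 0.2, 0.2]
finger_gap: 0.06
grip_force: 0.0
```

```bash
python3 - <<'E'
from mv import *
import cv2
st()
f=manip.grab_frame("top");cv2.imwrite("pics/t2.png",cv2.resize(f["frame"][135:255,235:360],None,fx=5,fy=5,interpolation=cv2.INTER_CUBIC))
E
```

```text
t 5.5 scanner xy [-32.7   8.2] z 52.9 tooly-scy deg 0.0 F [0.5 0.2 0.2] gap 60.0 tilt [ 0. -0. -1.]
```

View pics/t2.png

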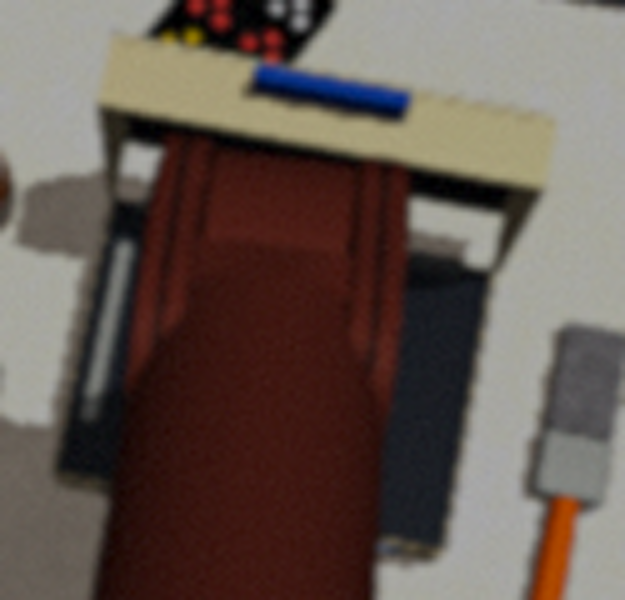

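The arm hides the tray in this view, so I'll feel for the stop by force.

step_arm([
  {"linear":[-0.007,0,0],"spin":0},
  {"linear":[-0.007,0,0],"spin":0},
  {"linear":[0,0,0],"spin":0},
  {"linear":[0,0,0],"spin":0},
])

```text
clock: 5.95
eef_pos: [0.5016, -0.0211, 0.0527]
ee_rot: [-0.0, 0.099, 0.995, -0.0]
wrist_force: [-2.0, 0.4, 1.1]
finger_gap: 0.0594
grip_force: 1.0
```

step_arm([
  {"linear":[-0.007,0,0],"spin":0},
  {"linear":[0,0,0],"spin":0},
  {"linear":[0,0,0],"spin":0},
])

```text
clock: 6.25
eef_pos: [0.5017, -0.0211, 0.0525]
ee_rot: [-0.001, 0.099, 0.995, 0.0]
wrist_force: [-7.0, 1.7, 4.7]
finger_gap: 0.06
grip_force: 3.3
```

step_arm([
  {"linear":[-0.007,0,0],"spin":0},
  {"linear":[0,0,0],"spin":0},
  {"linear":[0,0,0],"spin":0},
])

```text
clock: 6.55
eef_pos: [0.5017, -0.0211, 0.0523]
ee_rot: [-0.002, 0.099, 0.995, 0.0]
wrist_force: [-10.3, 1.9, 7.7]
finger_gap: 0.0596
grip_force: 5.4
```

step_arm([
  {"linear":[0.05,0,0],"spin":0},
  {"linear":[0.1,0,0],"spin":0},
  {"linear":[0,0,-0.2],"spin":0},
  {"linear":[0,0,-0.2],"spin":0},
  {"linear":[0,0,-0.1],"spin":0},
  {"linear":[0,0,0],"spin":0},
])

```text
clock: 7.15
eef_pos: [0.4835, -0.017, 0.13]
ee_rot: [0.002, 0.1, 0.995, 0.001]
wrist_force: [0.7, -0.4, -0.3]
finger_gap: 0.0596
grip_force: 0.0
```

```bash
python3 - <<'E'
from mv import *
print(manip.read_state()["joint_pos"].round(2))
plan([[*s2w(14,-84),.128]],[8])
E
```

```text
[-0.7   0.07  0.68  2.02 -0.05  1.07  1.37]
t 7.15 scanner xy [-49.6   8.7] z 130.0 tooly-scy deg -0.0 F [ 0.7 -0.4 -0.3] gap 59.6 tilt [ 0.005  0.001 -1.   ]
8 rows linear [-0.053  -0.0773  0.0018]
spin total 0.0
```

step_arm([
  {"linear":[-0.053,-0.077,0],"spin":0},
  {"linear":[-0.053,-0.077,0],"spin":0},
  {"linear":[-0.053,-0.077,0],"spin":0},
  {"linear":[-0.053,-0.077,0],"spin":0},
  {"linear":[-0.053,-0.077,0],"spin":0},
  {"linear":[-0.053,-0.077,0],"spin":0},
  {"linear":[-0.053,-0.077,0],"spin":0},
  {"linear":[-0.053,-0.077,0],"spin":0},
], hand=0.65)

```text
clock: 7.95
eef_pos: [0.5257, -0.1208, 0.1268]
ee_rot: [-0.0, 0.1, 0.995, -0.0]
wrist_force: [0.4, 0.3, 0.1]
finger_gap: 0.0299
grip_force: 0.0
```

step_arm([
  {"linear":[0,0,0],"spin":-0.02},
  {"linear":[0,0,0],"spin":-0.02},
  {"linear":[0,0,0],"spin":-0.02},
  {"linear":[0,0,0],"spin":-0.02},
  {"linear":[0,0,0],"spin":-0.02},
  {"linear":[0,0,0],"spin":-0.02},
  {"linear":[0,0,0],"spin":-0.02},
  {"linear":[0,0,0],"spin":-0.02},
  {"linear":[0,0,0],"spin":-0.02},
  {"linear":[0,0,0],"spin":-0.02},
  {"linear":[0,0,0],"spin":-0.02},
  {"linear":[0,0,0],"spin":-0.02},
  {"linear":[0,0,0],"spin":-0.01},
  {"linear":[0,0,0],"spin":0},
  {"linear":[0,0,0],"spin":0},
])

```text
clock: 9.45
eef_pos: [0.519, -0.1235, 0.1118]
ee_rot: [-0.017, -0.478, 0.878, 0.008]
wrist_force: [0.6, -0.2, 0.2]
finger_gap: 0.03
grip_force: 0.0
```

```bash
python3 - <<'E'
from mv import *
print(manip.read_state()["joint_pos"].round(2))
plan([[*s2w(14,-84),.056],[*s2w(14,-37),.056]],[4,1])
import cv2
f=manip.grab_frame("wrist");cv2.imwrite("pics/w3.png",f["frame"])
E
```

```text
[ 0.39  0.24 -0.27  1.85  0.08  1.1   2.65]
t 9.45 scanner xy [  6.3 -88.7] z 111.8 tooly-scy deg 68.56 F [ 0.6 -0.2  0.2] gap 30.0 tilt [-0.037 -0.002 -0.999]
4 rows linear [-0.014  -0.012   0.0924]
1 rows linear [-0.2917  0.1145 -0.0028]
spin total 0.0
```

View pics/w3.png

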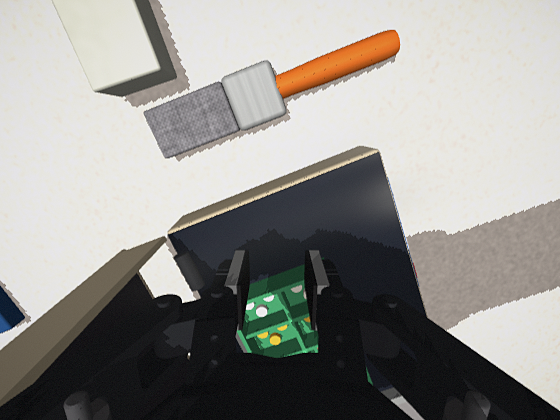

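The wrist view shows the tray at about (285,320) and the brush and carton clear. The last joint reached its limit, so I'll turn the other way, raised a little.

step_arm([
  {"linear":[0,0,-0.1],"spin":0.02},
  {"linear":[0,0,-0.1],"spin":0.02},
  {"linear":[0,0,0],"spin":0.02},
  {"linear":[0,0,0],"spin":0.02},
  {"linear":[0,0,0],"spin":0.02},
  {"linear":[0,0,0],"spin":0.02},
  {"linear":[0,0,0],"spin":0.02},
  {"linear":[0,0,0],"spin":0.02},
  {"linear":[0,0,0],"spin":0.02},
  {"linear":[0,0,0],"spin":0.02},
  {"linear":[0,0,0],"spin":0.02},
  {"linear":[0,0,0],"spin":0.02},
  {"linear":[0,0,0],"spin":0.02},
  {"linear":[0,0,0],"spin":0.02},
  {"linear":[0,0,0],"spin":0.02},
  {"linear":[0,0,0],"spin":0.02},
  {"linear":[0,0,0],"spin":0.02},
  {"linear":[0,0,0],"spin":0.02},
  {"linear":[0,0,0],"spin":0.02},
  {"linear":[0,0,0],"spin":0.02},
])

```text
clock: 11.5
eef_pos: [0.521, -0.1214, 0.1427]
ee_rot: [-0.012, 0.688, 0.726, -0.013]
wrist_force: [-0.8, 1.2, 0.1]
finger_gap: 0.0295
grip_force: 0.0
```

```bash
python3 - <<'E'
from mv import *
print(manip.read_state()["joint_pos"].round(2))
st()
E
```

```text
[ 0.15  0.19 -0.02  1.83  0.01  1.15  0.19]
t 11.5 scanner xy [  7.8 -86.2] z 142.7 tooly-scy deg -75.47 F [-0.8  1.2  0.1] gap 29.5 tilt [-0.036 -0.003 -0.999]
```

step_arm([
  {"linear":[0,0,0],"spin":0.02},
  {"linear":[0,0,0],"spin":0.02},
  {"linear":[0,0,0],"spin":0},
  {"linear":[0,0,0],"spin":0},
])

```text
clock: 11.9
eef_pos: [0.5209, -0.1215, 0.1426]
ee_rot: [-0.01, 0.77, 0.638, -0.015]
wrist_force: [-0.1, -0.2, 0.2]
finger_gap: 0.0298
grip_force: 0.0
```

```bash
python3 - <<'E'
from mv import *
plan([[*s2w(12,-84),.14],[*s2w(12,-84),.057],[*s2w(12,-44),.057],[*s2w(12,-34),.057]],[1,4,10,10])
E
```

```text
t 11.9 scanner xy [  7.7 -86.3] z 142.6 tooly-scy deg -89.36 F [-0.1 -0.2  0.2] gap 29.8 tilt [-0.036 -0.003 -0.999]
1 rows linear [0.0153 0.0295 0.0165]
4 rows linear [0.0013 0.0048 0.1382]
10 rows linear [ 0.0267  0.0003 -0.0003]
10 rows linear [ 0.0067  0.0001 -0.0001]
spin total 0.0
```

step_arm([
  {"linear":[0.015,0.03,0.017],"spin":0},
  {"linear":[0,0.005,0.138],"spin":0},
  {"linear":[0,0.005,0.138],"spin":0},
  {"linear":[0,0.005,0.138],"spin":0},
  {"linear":[0,0.005,0.138],"spin":0},
  {"linear":[0.04,0,0],"spin":0},
  {"linear":[0.04,0,0],"spin":0},
  {"linear":[0.04,0,0],"spin":0},
  {"linear":[0.02,0,0],"spin":0},
  {"linear":[0.02,0,0],"spin":0},
  {"linear":[0.02,0,0],"spin":0},
  {"linear":[0.02,0,0],"spin":0},
  {"linear":[0.02,0,0],"spin":0},
  {"linear":[0.02,0,0],"spin":0},
  {"linear":[0.02,0,0],"spin":0},
  {"linear":[0,0,0],"spin":0},
  {"linear":[0,0,0],"spin":0},
])

```text
clock: 13.6
eef_pos: [0.5327, -0.083, 0.0565]
ee_rot: [-0.011, 0.772, 0.636, -0.015]
wrist_force: [0.2, -0.8, 0.4]
finger_gap: 0.0295
grip_force: 0.0
```

```bash
python3 - <<'E'
from mv import *
st()
E
```

```text
t 13.6 scanner xy [ 11.7 -46.3] z 56.5 tooly-scy deg -89.6 F [ 0.2 -0.8  0.4] gap 29.5 tilt [-0.037 -0.002 -0.999]
```

step_arm([
  {"linear":[0.013,0,0],"spin":0},
  {"linear":[0.013,0,0],"spin":0},
  {"linear":[0.013,0,0],"spin":0},
  {"linear":[0.01,0,0],"spin":0},
  {"linear":[0.01,0,0],"spin":0},
  {"linear":[0,0,0],"spin":0},
  {"linear":[0,0,0],"spin":0},
])

```text
clock: 14.3
eef_pos: [0.5346, -0.0746, 0.0567]
ee_rot: [-0.011, 0.772, 0.636, -0.015]
wrist_force: [0.1, 0.1, -1.0]
finger_gap: 0.0302
grip_force: 0.0
```

step_arm([
  {"linear":[0.007,0,0],"spin":0},
  {"linear":[0,0,0],"spin":0},
  {"linear":[0,0,0],"spin":0},
])

```text
clock: 14.6
eef_pos: [0.5347, -0.0737, 0.0566]
ee_rot: [-0.011, 0.772, 0.636, -0.015]
wrist_force: [-0.1, -0.4, 0.7]
finger_gap: 0.0297
grip_force: 0.2
```

step_arm([
  {"linear":[0.007,0,0],"spin":0},
  {"linear":[0,0,0],"spin":0},
  {"linear":[0,0,0],"spin":0},
])

```text
clock: 14.9
eef_pos: [0.5347, -0.0734, 0.0566]
ee_rot: [-0.01, 0.772, 0.635, -0.015]
wrist_force: [-0.6, -4.4, 1.3]
finger_gap: 0.03
grip_force: 2.4
```

```bash
python3 - <<'E'
from mv import *
st()
E
```

```text
t 14.9 scanner xy [ 11.8 -36.5] z 56.6 tooly-scy deg -89.66 F [-0.6 -4.4  1.3] gap 30.0 tilt [-0.036 -0.003 -0.999]
```

step_arm([
  {"linear":[0.007,0,0],"spin":0},
  {"linear":[0,0,0],"spin":0},
  {"linear":[0,0,0],"spin":0},
  {"linear":[-0.05,0,0],"spin":0},
  {"linear":[-0.15,0,0],"spin":0},
  {"linear":[0,0,-0.27],"spin":0},
  {"linear":[0,0,-0.27],"spin":0},
  {"linear":[-0.1,0,-0.27],"spin":0},
  {"linear":[-0.2,0,-0.27],"spin":0},
  {"linear":[-0.2,0,-0.27],"spin":0},
  {"linear":[-0.2,0,-0.27],"spin":0},
  {"linear":[0,0,0],"spin":0},
  {"linear":[0,0,0],"spin":0},
], hand=1)

```text
clock: 16.2
eef_pos: [0.5187, -0.2027, 0.3003]
ee_rot: [-0.01, 0.772, 0.636, -0.014]
wrist_force: [-0.1, -0.5, -0.7]
finger_gap: -0.0002
grip_force: 0.0
```

```bash
python3 - <<'E'
from mv import *
import cv2
st()
f=manip.grab_frame("top")["frame"][135:255,235:360];g=manip.grab_frame("scene")["frame"][160:255,210:315]
cv2.imwrite("pics/c4.png",np.hstack([cv2.resize(f,(500,480),interpolation=3),cv2.resize(g,(300,480)[:1]+(271,),interpolation=3) if 0 else cv2.copyMakeBorder(cv2.resize(g,(300,271),interpolation=3),0,209,0,0,0)]))
cv2.imwrite("pics/t4full.png",f)
E
```

```text
t 16.2 scanner xy [  21.6 -166.4] z 300.3 tooly-scy deg -89.65 F [-0.1 -0.5 -0.7] gap -0.2 tilt [-0.034 -0.002 -0.999]
```

View pics/c4.png

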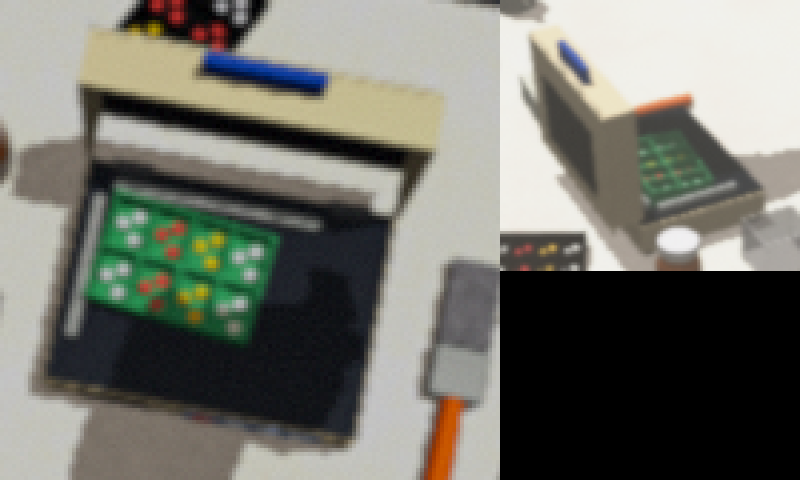

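The tray looks close to both stops, but its back edge may be slightly turned. I'll check it numerically against the predicted docked outline and the first picture.

```bash
python3 - <<'E'
import cv2
from fit import *
sc=[.53041,-.03534,-.19934]
for n,im,guess in(("before",cv2.imread("pics/top0.png")[135:255,235:360],None),("after",cv2.imread("pics/t4full.png"),None)):
    im=cv2.resize(im,None,fx=4,fy=4,interpolation=3);h=cv2.cvtColor(im,cv2.COLOR_BGR2HSV)
    m=cv2.inRange(h,(55,110,40),(90,255,255));m=cv2.morphologyEx(m,cv2.MORPH_CLOSE,np.ones((35,35)))
    c=max(cv2.findContours(m,0,1)[0],key=cv2.contourArea)
    q=cv2.approxPolyDP(cv2.convexHull(c),12,True)[:,0];print(n,q.tolist(),cv2.minAreaRect(c))
TL=np.array([[40,60,72],[40,-60,72],[-40,-60,72],[-40,60,72]])
print("pred dock",((proj("top",w(sc,TL+[20,35,0]))-[235,135])*4+1.5).round(1).tolist())
E
```

```text
before [[132, 224], [303, 252], [283, 367], [112, 335]] ((207.02000427246094, 294.1400146484375), (180.5848846435547, 122.2682113647461), 10.30484676361084)
after [[112, 192], [279, 232], [247, 343], [84, 295]] ((182.5943603515625, 266.6697998046875), (177.8819122314453, 121.83880615234375), 15.945395469665527)
pred dock [[107.9, 182.6], [273.2, 214.9], [251.9, 323.7], [84.8, 290.3]]
```

The tray turned about 5° clockwise during the side push: its back-right corner is about 17 upscaled pixels, or 10 mm, short of the stop. I'll square it again from the front, then side-push nearer its middle, then finish from the front.

step_arm([
  {"linear":[0,0,0],"spin":-0.0227},
  {"linear":[0,0,0],"spin":-0.0227},
  {"linear":[0,0,0],"spin":-0.0227},
  {"linear":[0,0,0],"spin":-0.0227},
  {"linear":[0,0,0],"spin":-0.0227},
  {"linear":[0,0,0],"spin":-0.0227},
  {"linear":[0,0,0],"spin":-0.0227},
  {"linear":[0,0,0],"spin":-0.0227},
  {"linear":[0,0,0],"spin":-0.0227},
  {"linear":[0,0,0],"spin":-0.0227},
  {"linear":[0,0,0],"spin":-0.022},
  {"linear":[0,0,0],"spin":0},
], hand=0.3)

```text
clock: 17.5
eef_pos: [0.518, -0.2013, 0.2982]
ee_rot: [-0.019, 0.097, 0.995, -0.002]
wrist_force: [-0.2, 0.4, -0.5]
finger_gap: 0.0601
grip_force: 0.0
```

```bash
python3 - <<'E'
from mv import *
plan([[*s2w(-72,22),.13],[*s2w(-72,22),.053]],[8,3])
E
```

```text
t 17.5 scanner xy [  20.7 -165.1] z 298.2 tooly-scy deg 0.28 F [-0.2  0.4 -0.5] gap 60.1 tilt [-0.038 -0.001 -0.999]
8 rows linear [0.0712 0.1575 0.1416]
3 rows linear [-0.0064  0.0015  0.171 ]
spin total 0.0
```

step_arm([
  {"linear":[0.071,0.157,0.142],"spin":0},
  {"linear":[0.071,0.157,0.142],"spin":0},
  {"linear":[0.071,0.157,0.142],"spin":0},
  {"linear":[0.071,0.157,0.142],"spin":0},
  {"linear":[0.071,0.157,0.142],"spin":0},
  {"linear":[0.071,0.157,0.142],"spin":0},
  {"linear":[0.071,0.157,0.142],"spin":0},
  {"linear":[0.071,0.157,0.142],"spin":0},
  {"linear":[-0.006,0,0.17],"spin":0},
  {"linear":[-0.006,0,0.17],"spin":0},
  {"linear":[-0.006,0,0.17],"spin":0},
  {"linear":[0,0,0],"spin":0},
  {"linear":[0,0,0],"spin":0},
])

```text
clock: 18.8
eef_pos: [0.465, -0.0019, 0.054]
ee_rot: [-0.019, 0.1, 0.995, -0.003]
wrist_force: [0.7, 0.2, 0.1]
finger_gap: 0.0599
grip_force: 0.0
```

```bash
python3 - <<'E'
from mv import *
plan([[*s2w(-52,22),.053],[*s2w(-33,22),.053]],[4,10])
E
```

```text
t 18.8 scanner xy [-70.7  19.8] z 54.0 tooly-scy deg -0.06 F [0.7 0.2 0.1] gap 59.9 tilt [-0.038 -0.002 -0.999]
4 rows linear [-0.0312  0.0037  0.0004]
10 rows linear [-0.0127  0.     -0.0005]
spin total 0.0
```

step_arm([
  {"linear":[-0.031,0.004,0],"spin":0},
  {"linear":[-0.031,0.004,0],"spin":0},
  {"linear":[-0.031,0.004,0],"spin":0},
  {"linear":[-0.031,0.004,0],"spin":0},
  {"linear":[-0.013,0,0],"spin":0},
  {"linear":[-0.013,0,0],"spin":0},
  {"linear":[-0.013,0,0],"spin":0},
  {"linear":[-0.013,0,0],"spin":0},
  {"linear":[-0.013,0,0],"spin":0},
  {"linear":[-0.013,0,0],"spin":0},
  {"linear":[-0.013,0,0],"spin":0},
  {"linear":[-0.013,0,0],"spin":0},
  {"linear":[-0.013,0,0],"spin":0},
  {"linear":[-0.013,0,0],"spin":0},
  {"linear":[0,0,0],"spin":0},
  {"linear":[0,0,0],"spin":0},
])

```text
clock: 20.4
eef_pos: [0.5036, -0.0075, 0.0527]
ee_rot: [-0.018, 0.099, 0.995, -0.003]
wrist_force: [0.4, 0.2, 0.4]
finger_gap: 0.0594
grip_force: 0.0
```

step_arm([
  {"linear":[-0.007,0,0],"spin":0},
  {"linear":[0,0,0],"spin":0},
  {"linear":[-0.007,0,0],"spin":0},
  {"linear":[0,0,0],"spin":0},
  {"linear":[0,0,0],"spin":0},
])

```text
clock: 20.9
eef_pos: [0.5039, -0.0076, 0.0525]
ee_rot: [-0.02, 0.099, 0.995, -0.003]
wrist_force: [-9.2, 1.4, 6.9]
finger_gap: 0.0598
grip_force: 4.8
```

```bash
python3 - <<'E'
from mv import *
st()
E
```

```text
t 20.9 scanner xy [-31.5  22. ] z 52.5 tooly-scy deg 0.06 F [-9.2  1.4  6.9] gap 59.8 tilt [-0.039 -0.002 -0.999]
```

step_arm([
  {"linear":[0.05,0,0],"spin":0},
  {"linear":[0.1,0,0],"spin":0},
  {"linear":[0,0,-0.25],"spin":0},
  {"linear":[0,0,-0.2],"spin":0},
  {"linear":[0,0,0],"spin":0},
], hand=1)

```text
clock: 21.4
eef_pos: [0.4887, -0.0033, 0.125]
ee_rot: [-0.014, 0.099, 0.995, -0.003]
wrist_force: [0.5, 0.2, 0.4]
finger_gap: -0.0001
grip_force: 0.0
```

```bash
python3 - <<'E'
from mv import *
plan([[*s2w(20,-74),.12],[*s2w(20,-74),.058],[*s2w(20,-46),.058]],[8,3,10])
E
```

```text
t 21.4 scanner xy [-47.2  23.1] z 125.0 tooly-scy deg 0.02 F [0.5 0.2 0.4] gap -0.1 tilt [-0.028 -0.003 -1.   ]
8 rows linear [-0.0561 -0.0809  0.0033]
3 rows linear [-0.0038  0.0011  0.1377]
10 rows linear [-0.      0.0187 -0.0002]
spin total 0.0
```

step_arm([
  {"linear":[-0.056,-0.081,0.003],"spin":0},
  {"linear":[-0.056,-0.081,0.003],"spin":0},
  {"linear":[-0.056,-0.081,0.003],"spin":0},
  {"linear":[-0.056,-0.081,0.003],"spin":0},
  {"linear":[-0.056,-0.081,0.003],"spin":0},
  {"linear":[-0.056,-0.081,0.003],"spin":0},
  {"linear":[-0.056,-0.081,0.003],"spin":0},
  {"linear":[-0.056,-0.081,0.003],"spin":0},
  {"linear":[-0.004,0,0.137],"spin":0},
  {"linear":[-0.004,0,0.137],"spin":0},
  {"linear":[-0.004,0,0.137],"spin":0},
  {"linear":[0,0,0],"spin":0},
  {"linear":[0,0.019,0],"spin":0},
  {"linear":[0,0.019,0],"spin":0},
  {"linear":[0,0.019,0],"spin":0},
  {"linear":[0,0.019,0],"spin":0},
  {"linear":[0,0.019,0],"spin":0},
  {"linear":[0,0.019,0],"spin":0},
  {"linear":[0,0.019,0],"spin":0},
  {"linear":[0,0,0],"spin":0},
])

```text
clock: 23.4
eef_pos: [0.5359, -0.0924, 0.054]
ee_rot: [-0.018, 0.099, 0.995, -0.003]
wrist_force: [0.1, -0.9, -0.3]
finger_gap: -0.0001
grip_force: 0.0
```

```bash
python3 - <<'E'
from mv import *
st()
E
```

```text
t 23.4 scanner xy [ 16.7 -54.9] z 54.0 tooly-scy deg 0.07 F [ 0.1 -0.9 -0.3] gap -0.1 tilt [-0.036 -0.002 -0.999]
```

step_arm([
  {"linear":[-0.02,0.015,-0.013],"spin":0},
  {"linear":[0,0.013,0],"spin":0},
  {"linear":[0,0.013,0],"spin":0},
  {"linear":[0,0.013,0],"spin":0},
  {"linear":[0,0,0],"spin":0},
  {"linear":[0,0,0],"spin":0},
])

```text
clock: 24.0
eef_pos: [0.5404, -0.0856, 0.0557]
ee_rot: [-0.018, 0.099, 0.995, -0.003]
wrist_force: [-0.8, 0.1, -0.2]
finger_gap: -0.0003
grip_force: 0.0
```

step_arm([
  {"linear":[0,0.01,0],"spin":0},
  {"linear":[0,0.01,0],"spin":0},
  {"linear":[0,0,0],"spin":0},
  {"linear":[0,0,0],"spin":0},
])

```text
clock: 24.4
eef_pos: [0.541, -0.0826, 0.0557]
ee_rot: [-0.018, 0.099, 0.995, -0.003]
wrist_force: [1.1, -0.4, 0.4]
finger_gap: -0.0
grip_force: 0.0
```

step_arm([
  {"linear":[0,0.01,0],"spin":0},
  {"linear":[0,0.01,0],"spin":0},
  {"linear":[0,0,0],"spin":0},
  {"linear":[0,0,0],"spin":0},
])

```text
clock: 24.8
eef_pos: [0.5416, -0.0797, 0.0557]
ee_rot: [-0.018, 0.099, 0.995, -0.003]
wrist_force: [0.3, -0.4, -0.8]
finger_gap: 0.0
grip_force: 0.0
```

```bash
python3 - <<'E'
from mv import *
st()
E
```

```text
t 24.8 scanner xy [ 19.8 -41.2] z 55.7 tooly-scy deg 0.04 F [ 0.3 -0.4 -0.8] gap 0.0 tilt [-0.036 -0.002 -0.999]
```

step_arm([
  {"linear":[0,0.01,0],"spin":0},
  {"linear":[0,0.01,0],"spin":0},
  {"linear":[0,0,0],"spin":0},
])

```text
clock: 25.1
eef_pos: [0.5421, -0.0775, 0.0557]
ee_rot: [-0.018, 0.1, 0.995, -0.003]
wrist_force: [0.1, -2.9, -0.7]
finger_gap: -0.0001
grip_force: 1.8
```

step_arm([
  {"linear":[0,0.01,0],"spin":0},
  {"linear":[0,0,0],"spin":0},
  {"linear":[0,0,0],"spin":0},
])

```text
clock: 25.4
eef_pos: [0.5421, -0.0773, 0.0557]
ee_rot: [-0.018, 0.1, 0.995, -0.004]
wrist_force: [-2.0, -7.0, 1.4]
finger_gap: 0.0003
grip_force: 3.9
```

step_arm([
  {"linear":[0,0.007,0],"spin":0},
  {"linear":[0,0,0],"spin":0},
  {"linear":[0,0,0],"spin":0},
])

```text
clock: 25.7
eef_pos: [0.5421, -0.0773, 0.0556]
ee_rot: [-0.018, 0.1, 0.995, -0.005]
wrist_force: [-1.9, -10.5, 1.9]
finger_gap: -0.0001
grip_force: 5.4
```

Left stop reached. Now a final press from the front.

step_arm([
  {"linear":[0,-0.03,0],"spin":0},
  {"linear":[0,-0.1,0],"spin":0},
  {"linear":[0,0,-0.25],"spin":0},
  {"linear":[0,0,-0.25],"spin":0},
  {"linear":[0,0,0],"spin":0},
], hand=0.3)

```text
clock: 26.2
eef_pos: [0.5448, -0.093, 0.1359]
ee_rot: [-0.014, 0.099, 0.995, -0.003]
wrist_force: [1.7, -0.4, 0.5]
finger_gap: 0.0601
grip_force: 0.0
```

```bash
python3 - <<'E'
from mv import *
plan([[*s2w(-52,30),.13],[*s2w(-52,30),.054],[*s2w(-34,30),.054]],[8,3,9])
E
```

```text
t 26.2 scanner xy [ 25.6 -53.7] z 135.9 tooly-scy deg 0.04 F [ 1.7 -0.4  0.5] gap 60.1 tilt [-0.028 -0.003 -1.   ]
8 rows linear [0.0644 0.0698 0.0061]
3 rows linear [-0.0045  0.0014  0.1688]
9 rows linear [-0.0133 -0.     -0.0004]
spin total 0.0
```

step_arm([
  {"linear":[0.066,0.07,0],"spin":0},
  {"linear":[0.066,0.07,0],"spin":0},
  {"linear":[0.066,0.07,0],"spin":0},
  {"linear":[0.066,0.07,0],"spin":0},
  {"linear":[0.066,0.07,0],"spin":0},
  {"linear":[0.066,0.07,0],"spin":0},
  {"linear":[0.066,0.07,0],"spin":0},
  {"linear":[0.066,0.07,0],"spin":0},
  {"linear":[0,0,0.17],"spin":0},
  {"linear":[0,0,0.17],"spin":0},
  {"linear":[0,0,0.17],"spin":0},
  {"linear":[0,0,0],"spin":0},
  {"linear":[0,0,0],"spin":0},
])

```text
clock: 27.5
eef_pos: [0.4776, 0.0049, 0.0567]
ee_rot: [-0.018, 0.099, 0.995, -0.003]
wrist_force: [0.2, 0.0, -0.0]
finger_gap: 0.0598
grip_force: 0.0
```

```bash
python3 - <<'E'
from mv import *
plan([[*s2w(-33,30),.054]],[10])
E
```

```text
t 27.5 scanner xy [-59.7  29. ] z 56.7 tooly-scy deg 0.04 F [ 0.2  0.  -0. ] gap 59.8 tilt [-0.037 -0.002 -0.999]
10 rows linear [-0.0179  0.0007  0.0011]
spin total 0.0
```

step_arm([
  {"linear":[-0.035,0,0.005],"spin":0},
  {"linear":[-0.035,0,0.005],"spin":0},
  {"linear":[-0.035,0,0],"spin":0},
  {"linear":[-0.02,0,0],"spin":0},
  {"linear":[-0.015,0,0],"spin":0},
  {"linear":[-0.015,0,0],"spin":0},
  {"linear":[-0.015,0,0],"spin":0},
  {"linear":[-0.01,0,0],"spin":0},
  {"linear":[0,0,0],"spin":0},
  {"linear":[0,0,0],"spin":0},
])

```text
clock: 28.5
eef_pos: [0.5041, -0.0007, 0.0538]
ee_rot: [-0.018, 0.099, 0.995, -0.003]
wrist_force: [1.1, 0.5, 0.4]
finger_gap: 0.06
grip_force: 0.0
```

step_arm([
  {"linear":[-0.007,0,0],"spin":0},
  {"linear":[0,0,0],"spin":0},
  {"linear":[-0.007,0,0],"spin":0},
  {"linear":[0,0,0],"spin":0},
  {"linear":[0,0,0],"spin":0},
])

```text
clock: 29.0
eef_pos: [0.5052, -0.0009, 0.0537]
ee_rot: [-0.019, 0.099, 0.995, -0.003]
wrist_force: [-5.5, 1.7, 4.1]
finger_gap: 0.0598
grip_force: 3.0
```

```bash
python3 - <<'E'
from mv import *
st()
E
```

```text
t 29.0 scanner xy [-31.5  28.7] z 53.7 tooly-scy deg 0.05 F [-5.5  1.7  4.1] gap 59.8 tilt [-0.038 -0.002 -0.999]
```

step_arm([
  {"linear":[0.05,0,0],"spin":0},
  {"linear":[0.1,0,0],"spin":0},
  {"linear":[0,-0.1,-0.28],"spin":0},
  {"linear":[0,-0.15,-0.28],"spin":0},
  {"linear":[0,-0.2,-0.28],"spin":0},
  {"linear":[0,-0.2,-0.28],"spin":0},
  {"linear":[0,-0.2,-0.28],"spin":0},
  {"linear":[-0.2,-0.2,-0.28],"spin":0},
  {"linear":[-0.2,-0.2,0],"spin":0},
  {"linear":[0,-0.2,0],"spin":0},
  {"linear":[0,0,0],"spin":0},
], hand=1)

```text
clock: 30.1
eef_pos: [0.5043, -0.2175, 0.2954]
ee_rot: [-0.018, 0.102, 0.995, -0.004]
wrist_force: [-0.8, 0.5, -0.4]
finger_gap: 0.0001
grip_force: 0.0
```

```bash
python3 - <<'E'
from mv import *
import cv2
from fit import *
st()
im=manip.grab_frame("top")["frame"][135:255,235:360];cv2.imwrite("pics/t5.png",cv2.resize(im,None,fx=4,fy=4,interpolation=3))
im=cv2.resize(im,None,fx=4,fy=4,interpolation=3);h=cv2.cvtColor(im,cv2.COLOR_BGR2HSV)
m=cv2.inRange(h,(55,110,40),(90,255,255));m=cv2.morphologyEx(m,cv2.MORPH_CLOSE,np.ones((35,35)))
c=max(cv2.findContours(m,0,1)[0],key=cv2.contourArea)
print(cv2.approxPolyDP(cv2.convexHull(c),12,True)[:,0].tolist(),cv2.minAreaRect(c))
TL=np.array([[40,60,72],[40,-60,72],[-40,-60,72],[-40,60,72]])
print("pred dock",((proj("top",w(SC,TL+[20,35,0]))-[235,135])*4+1.5).round(1).tolist())
E
```

```text
t 30.1 scanner xy [  10.5 -183.8] z 295.4 tooly-scy deg -0.34 F [-0.8  0.5 -0.4] gap 0.1 tilt [-0.037 -0.004 -0.999]
[[104, 184], [267, 216], [255, 323], [88, 299]] ((179.88462829589844, 255.57693481445312), (176.89674377441406, 121.19977569580078), 11.309932708740234)
pred dock [[107.9, 182.6], [273.2, 214.9], [251.9, 323.7], [84.8, 290.3]]
```

View pics/t5.png

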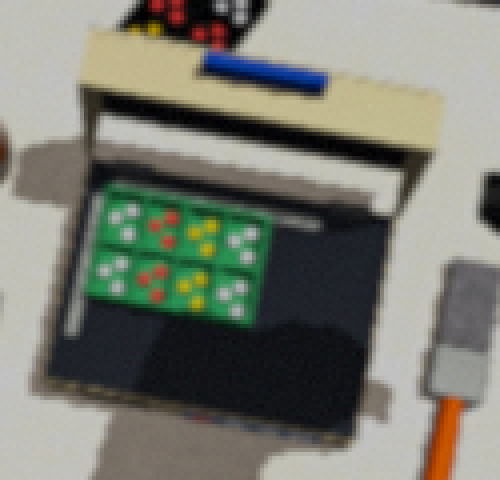

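The tray outline now matches the docked prediction (rim angle 11.3° against 11.05°), and it sits against both rails. Next I'll move behind the lid.

```bash
python3 - <<'E'
from mv import *
plan([[*s2w(100,-130),.30],[*s2w(168,0),.30],[*s2w(168,0),.20]],[4,5,4])
E
```

```text
t 30.15 scanner xy [  10.4 -181.1] z 295.4 tooly-scy deg -0.2 F [ 0.5  0.2 -0.8] gap 0.1 tilt [-0.037 -0.003 -0.999]
4 rows linear [-0.1486  0.0856 -0.0139]
5 rows linear [-0.0899  0.1736 -0.005 ]
4 rows linear [-0.0059  0.0017  0.1666]
spin total 0.0
```

step_arm([
  {"linear":[-0.149,0.086,-0.014],"spin":0},
  {"linear":[-0.149,0.086,-0.014],"spin":0},
  {"linear":[-0.149,0.086,-0.014],"spin":0},
  {"linear":[-0.149,0.086,-0.014],"spin":0},
  {"linear":[-0.09,0.174,-0.005],"spin":0},
  {"linear":[-0.09,0.174,-0.005],"spin":0},
  {"linear":[-0.09,0.174,-0.005],"spin":0},
  {"linear":[-0.09,0.174,-0.005],"spin":0},
  {"linear":[-0.09,0.174,-0.005],"spin":0},
  {"linear":[0,0,0],"spin":0},
  {"linear":[0,0,0],"spin":0},
])

```text
clock: 31.25
eef_pos: [0.6955, -0.0634, 0.3002]
ee_rot: [-0.018, 0.098, 0.995, -0.003]
wrist_force: [-0.3, -0.6, 0.2]
finger_gap: -0.0002
grip_force: 0.0
```

```bash
python3 - <<'E'
from mv import *
plan([[*s2w(166,0),.20]],[4])
E
```

```text
t 31.25 scanner xy [167.4   5.2] z 300.2 tooly-scy deg 0.17 F [-0.3 -0.6  0.2] gap -0.2 tilt [-0.037 -0.002 -0.999]
4 rows linear [-0.0036 -0.007   0.1671]
spin total 0.0
```

step_arm([
  {"linear":[0,-0.008,0.167],"spin":0},
  {"linear":[0,-0.008,0.167],"spin":0},
  {"linear":[0,-0.008,0.167],"spin":0},
  {"linear":[0,-0.008,0.167],"spin":0},
  {"linear":[0,0,0],"spin":0},
  {"linear":[0,0,0],"spin":0},
])

```text
clock: 31.85
eef_pos: [0.6907, -0.0709, 0.2014]
ee_rot: [-0.018, 0.1, 0.995, -0.003]
wrist_force: [-0.0, -0.2, 0.9]
finger_gap: 0.0004
grip_force: 0.0
```

```bash
python3 - <<'E'
from mv import *
plan([[*s2w(139,0),.200]],[5])
p,R=st()
P=lambda th:np.array([80-150*np.cos(th)+40*np.sin(th)+11,50.5+150*np.sin(th)+40*np.cos(th)])
ths=[1.6,1.4,1.2,1.0,.8,.6,.4,.2,.1,0,-.05]
for a,b in zip(ths,ths[1:]):
    A,B=P(a),P(b);d=np.array([*s2w(B[0],0),B[1]/1e3])-np.array([*s2w(A[0],0),A[1]/1e3])
    print(a,b,"to",B.round(1),"per row of 4",(R.T@d/.15/4).round(4))
E
```

```text
t 31.85 scanner xy [164.1  -3.1] z 201.4 tooly-scy deg -0.03 F [-0.  -0.2  0.9] gap 0.4 tilt [-0.036 -0.003 -0.999]
5 rows linear [0.0334 0.0041 0.0029]
spin total 0.0
t 31.85 scanner xy [164.1  -3.1] z 201.4 tooly-scy deg -0.03 F [-0.  -0.2  0.9] gap 0.4 tilt [-0.036 -0.003 -0.999]
1.6 1.4 to [104.9 205.1] per row of 4 [ 0.051  -0.0001 -0.008 ]
1.4 1.2 to [ 73.9 204.8] per row of 4 [ 0.0516 -0.      0.0023]
1.2 1.0 to [ 43.6 198.3] per row of 4 [0.0501 0.0001 0.0125]
1.0 0.8 to [ 15.2 186. ] per row of 4 [0.0466 0.0002 0.0222]
0.8 0.6 to [-10.2 168.2] per row of 4 [0.0413 0.0003 0.0311]
0.6 0.4 to [-31.6 145.8] per row of 4 [0.0343 0.0004 0.0386]
0.4 0.2 to [-48.1 119.5] per row of 4 [0.0259 0.0004 0.0447]
0.2 0.1 to [-54.3 105.3] per row of 4 [0.0095 0.0002 0.0241]
0.1 0 to [-59.   90.5] per row of 4 [0.007  0.0002 0.0249]
0 -0.05 to [-60.8  83. ] per row of 4 [0.0026 0.0001 0.0127]
```

step_arm([
  {"linear":[0.034,0.004,0.003],"spin":0},
  {"linear":[0.034,0.004,0.003],"spin":0},
  {"linear":[0.034,0.004,0.003],"spin":0},
  {"linear":[0.034,0.004,0],"spin":0},
  {"linear":[0.034,0.004,0],"spin":0},
  {"linear":[0.051,0,-0.008],"spin":0},
  {"linear":[0.051,0,-0.008],"spin":0},
  {"linear":[0.051,0,-0.008],"spin":0},
  {"linear":[0.051,0,-0.008],"spin":0},
  {"linear":[0,0,0],"spin":0},
  {"linear":[0,0,0],"spin":0},
])

```text
clock: 32.95
eef_pos: [0.6361, -0.0561, 0.2057]
ee_rot: [-0.019, 0.099, 0.995, -0.003]
wrist_force: [-0.1, 0.8, 0.3]
finger_gap: 0.0002
grip_force: 0.0
```

```bash
python3 - <<'E'
from mv import *
st()
E
```

```text
t 32.95 scanner xy [107.7   0.6] z 205.7 tooly-scy deg 0.03 F [-0.1  0.8  0.3] gap 0.2 tilt [-0.038 -0.003 -0.999]
```

step_arm([
  {"linear":[0.052,0,0.002],"spin":0},
  {"linear":[0.052,0,0.002],"spin":0},
  {"linear":[0.052,0,0.002],"spin":0},
  {"linear":[0.052,0,0.002],"spin":0},
  {"linear":[0.05,0,0.012],"spin":0},
  {"linear":[0.05,0,0.012],"spin":0},
  {"linear":[0.05,0,0.012],"spin":0},
  {"linear":[0.05,0,0.012],"spin":0},
])

```text
clock: 33.75
eef_pos: [0.5758, -0.0438, 0.1994]
ee_rot: [-0.018, 0.099, 0.995, -0.003]
wrist_force: [2.6, -0.4, -0.2]
finger_gap: 0.0
grip_force: 0.9
```

```bash
python3 - <<'E'
from mv import *
from fit import *
import cv2
from scipy.optimize import minimize_scalar
st()
im=manip.grab_frame("scene")["frame"];h=cv2.cvtColor(im,cv2.COLOR_BGR2HSV)[150:260,200:330]
m=cv2.inRange(h,(105,150,60),(125,255,255));ys,xs=np.nonzero(m);o=np.array([xs.mean()+200,ys.mean()+150]);print("lip px",o,len(xs))
for th in(1.6,1.2,1.0,.9,.8):
    print(th,proj("scene",w(SC,[[80-172*np.cos(th)+25*np.sin(th),0,50.5+172*np.sin(th)+25*np.cos(th)]])).round(1))
E
```

```text
t 33.75 scanner xy [46.2  0.7] z 199.4 tooly-scy deg 0.04 F [ 2.6 -0.4 -0.2] gap 0.0 tilt [-0.037 -0.002 -0.999]
lip px [nan nan] 0
1.6 [[235.5 181.3]]
1.2 [[254.6 177.3]]
1.0 [[263.5 178. ]]
0.9 [[267.6 179.1]]
0.8 [[271.4 180.6]]<stdin>:7: RuntimeWarning: Mean of empty slice.
  ret = ret.dtype.type(ret / rcount)
```

step_arm([
  {"linear":[0.047,0,0.022],"spin":0},
  {"linear":[0.047,0,0.022],"spin":0},
  {"linear":[0.047,0,0.022],"spin":0},
  {"linear":[0.047,0,0.022],"spin":0},
  {"linear":[0.041,0,0.031],"spin":0},
  {"linear":[0.041,0,0.031],"spin":0},
  {"linear":[0.041,0,0.031],"spin":0},
  {"linear":[0.041,0,0.031],"spin":0},
])

```text
clock: 34.6
eef_pos: [0.5231, -0.0335, 0.1692]
ee_rot: [-0.018, 0.099, 0.995, -0.003]
wrist_force: [1.7, 0.1, 0.1]
finger_gap: -0.0
grip_force: 0.6
```

step_arm([
  {"linear":[0.034,0,0.039],"spin":0},
  {"linear":[0.034,0,0.039],"spin":0},
  {"linear":[0.034,0,0.039],"spin":0},
  {"linear":[0.034,0,0.039],"spin":0},
  {"linear":[0.026,0,0.045],"spin":0},
  {"linear":[0.026,0,0.045],"spin":0},
  {"linear":[0.026,0,0.045],"spin":0},
  {"linear":[0.026,0,0.045],"spin":0},
])

```text
clock: 35.4
eef_pos: [0.4863, -0.0266, 0.12]
ee_rot: [-0.018, 0.099, 0.995, -0.003]
wrist_force: [1.1, -0.3, -0.8]
finger_gap: -0.0003
grip_force: 0.3
```

```bash
python3 - <<'E'
from mv import *
st()
E
```

```text
t 35.4 scanner xy [-45.   -0.2] z 120.0 tooly-scy deg 0.03 F [ 1.1 -0.3 -0.8] gap -0.3 tilt [-0.036 -0.002 -0.999]
```

step_arm([
  {"linear":[0.01,0,0.024],"spin":0},
  {"linear":[0.01,0,0.024],"spin":0},
  {"linear":[0.01,0,0.024],"spin":0},
  {"linear":[0.01,0,0.024],"spin":0},
  {"linear":[0.007,0,0.02],"spin":0},
  {"linear":[0.007,0,0.02],"spin":0},
  {"linear":[0.005,0,0.015],"spin":0},
  {"linear":[0.005,0,0.015],"spin":0},
  {"linear":[0,0,0.01],"spin":0},
  {"linear":[0,0,0.01],"spin":0},
  {"linear":[0,0,0],"spin":0},
])

```text
clock: 36.5
eef_pos: [0.4761, -0.0248, 0.0929]
ee_rot: [-0.018, 0.099, 0.995, -0.003]
wrist_force: [-0.9, 0.1, 0.3]
finger_gap: -0.0001
grip_force: 0.0
```

step_arm([
  {"linear":[0,0,0.007],"spin":0},
  {"linear":[0,0,0.007],"spin":0},
  {"linear":[0,0,0],"spin":0},
  {"linear":[0,0,0],"spin":0},
])

```text
clock: 36.9
eef_pos: [0.4761, -0.0249, 0.091]
ee_rot: [-0.018, 0.099, 0.995, -0.003]
wrist_force: [-0.9, 0.6, 0.5]
finger_gap: 0.0003
grip_force: 0.0
```

step_arm([
  {"linear":[0,0,0.007],"spin":0},
  {"linear":[0,0,0],"spin":0},
  {"linear":[0,0,0],"spin":0},
])

```text
clock: 37.2
eef_pos: [0.4762, -0.0248, 0.0907]
ee_rot: [-0.018, 0.099, 0.995, -0.003]
wrist_force: [-3.6, 0.1, 8.8]
finger_gap: -0.0002
grip_force: 4.5
```

```bash
python3 - <<'E'
from mv import *
st()
E
```

```text
t 37.2 scanner xy [-55.2  -0.4] z 90.7 tooly-scy deg 0.03 F [-3.6  0.1  8.8] gap -0.2 tilt [-0.036 -0.003 -0.999]
```

The tip has stopped firmly at z = 90.7 mm, so the lid is shut. I'll press once more and lift away.

step_arm([
  {"linear":[0,0,0.007],"spin":0},
  {"linear":[0,0,0],"spin":0},
  {"linear":[0,0,0],"spin":0},
])

```text
clock: 37.5
eef_pos: [0.4762, -0.0248, 0.0905]
ee_rot: [-0.018, 0.099, 0.995, -0.003]
wrist_force: [-8.4, 0.2, 19.4]
finger_gap: -0.0001
grip_force: 9.8
```

step_arm([
  {"linear":[0,0,-0.03],"spin":0},
  {"linear":[0,0,-0.15],"spin":0},
  {"linear":[0,0,-0.25],"spin":0},
  {"linear":[0,0,-0.25],"spin":0},
  {"linear":[0,0.2,-0.25],"spin":0},
  {"linear":[0,0.25,0],"spin":0},
  {"linear":[0,0.25,0],"spin":0},
  {"linear":[0,0.25,0],"spin":0},
  {"linear":[0,0.25,0],"spin":0},
  {"linear":[0,0.25,0],"spin":0},
  {"linear":[0,0,0],"spin":0},
  {"linear":[0,0,0],"spin":0},
])

```text
clock: 38.7
eef_pos: [0.5238, 0.1893, 0.2257]
ee_rot: [-0.018, 0.098, 0.995, -0.003]
wrist_force: [-0.2, -0.2, -0.2]
finger_gap: -0.0
grip_force: 0.0
```

```bash
python3 - <<'E'
from mv import *
from fit import *
import cv2
st()
im=manip.grab_frame("top")["frame"];cv2.imwrite("pics/end.png",im)
h=cv2.cvtColor(im,cv2.COLOR_BGR2HSV)[150:260,230:350]
m=cv2.inRange(h,(105,120,50),(130,255,255));n,l,s,c=cv2.connectedComponentsWithStats(m)
print([(s[i,4],(c[i]+[230,150]).round(1).tolist()) for i in range(1,n) if s[i,4]>15])
for th in(0,.03,.1):print(th,proj("top",w(SC,[[80-171*np.cos(th)+30*np.sin(th),0,50.5+171*np.sin(th)+30*np.cos(th)]])).round(1))
E
```

```text
t 38.7 scanner xy [-50.9 218.9] z 225.7 tooly-scy deg 0.13 F [-0.2 -0.2 -0.2] gap -0.0 tilt [-0.037 -0.003 -0.999]
[(np.int32(214), [283.7, 238.6])]
0 [[284.  238.1]]
0.03 [[284.1 237.5]]
0.1 [[284.4 236. ]]
```

```bash
python3 -c "
from station import manip;print(manip.job_done())"
```

```text
the job is handed in; nothing more can be done
None
```

I handed the job in at about 39 s: the tray measured flush against both stops before closing, and the lid is shut (a firm stop at its closed height, and the camera agrees). The shut lid hides the tray, so I couldn't re-check it after closing.

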